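# Start the clamp spindle in the gel press boss

## Task

Pull the clamp spindle up out of its storage cup and stand it upright in the threaded boss of the gel press, its cross pin square across the line of the two entry slots so that it first rests on the two sloping ramps. Turn it backward (anticlockwise seen from above) until you feel the pin drop into the slots, then turn it forward (clockwise) one full turn into the thread. Finish while still gripping the spindle by its head, holding it started and upright in the boss, and leave the amber jar, the beaker and the tip box where they stand.

Things in the scene. Friction and masses are not known exactly. Their poses are not given: they have to be found in the camera images.
- spindle_head (a point): Centre of the head of the clamp spindle, a loose steel screw 105 mm long, about 0.16 kg, standing head up. Head: black block 36 mm (x) by 22 mm (y) by 30 mm high (z, up along the spindle); its long side runs parallel to the cross pin. Below it a round shank 16 mm thick with a chamfered foot 90 mm below this point. Half a turn about z gives the same thing.
- spindle_pin (a point): Centre of the spindle's cross pin: a dark round pin 4.6 mm thick and 32 mm long through the shank along the spindle's x axis, sticking out 8 mm either side; 65 mm below the head's centre, 25 mm above the foot. It is what runs in the thread.
- boss_mouth (a point): On the axis of the gel press's upright boss (fixed tube 44 mm across, 35 inside, 78 mm tall, at one end of a white base plate), 3 mm below its rim, level with the crests of the ramps. z up; the bore between the ribs is 18.6 mm wide and over 60 mm deep. Greased right-hand two-start thread, lead 20 mm per turn, both starts alike, half a turn apart; it does not run by itself.
- boss_slot (a point): Middle of one of the two entry slots in the brass thread, 13.5 mm from the axis along the boss's +x (along the base plate's long side), at crest level; the other lies opposite. Each is 40 degrees wide. A pin turned backward falls into them within about 5 degrees of their line: 8 mm down, its centre then 6 to 7.5 mm below the crests, and runs forward under the ramps with 2 mm of play.
- boss_ramp (a point): Middle of one of the two ramps, on its surface, 13.5 mm from the axis along the boss's -y; the other lies opposite. A ramp begins with a crest at a slot's clockwise edge (seen from above) and slopes down clockwise 20 mm per turn to an upright stop just before the next slot; the stop blocks forward turning. A pin set down along y, give or take 35 degrees, rests on both ramps.
- boss_end (a point): On the boss's axis, where the pin's centre comes to the end of the thread, 35.5 mm below boss_mouth: about 1.4 turns forward of the drop. After one turn the pin's centre is about 27 mm below boss_mouth and the head still clears the boss by 20 mm.
- cup_rim (a point): Centre of the mouth of the storage cup (fixed; white round cup 46 mm across and 50 mm tall on a dark foot disc 72 mm across), 50 mm above the bench. The spindle's foot stands in an 18.6 mm bore in it, the pin resting on a ledge 20 mm below the rim: lift it 50 mm or more to pull it free.
- bottle: Amber jar with a white cap, 56 mm across, 100 mm tall; origin at its underside. Leave alone.
- beaker: Clear beaker, 64 mm across, 75 mm tall; origin at its underside. Leave alone.
- tipbox: Blue box for pipette tips, 50 x 70 x 45 mm; origin at its underside. Leave alone.
Not all that is in view belongs to the job. What is shaped like the part that bears spindle_head but green is not meant.

How it is judged:
By the outcome, as a careful person would: the job done as asked, in the order asked, and still so for the second after the job is handed in, while the arm keeps its last pose, push and grip.
It also fails if it takes over 72 s, if anything falls off the work surface, if the arm or the gripper's body presses on something with over 40 N, if the wrist force passes 120 N, or if a joint passes its speed limit or range.

## Robot

A 6-joint arm with a two-finger parallel gripper is mounted at the origin on the work surface. World frame = base frame: x ahead of the robot, y to its left, z up, the work surface at z = 0. Lengths are in mm, angles in rad, forces in N, time in s.
With the tool pointing down it reaches from about 300 to 875 mm from the base axis. Payload 6.4 kg.
Tool frame: the origin (TCP) lies at the very end of the fingers, on their centre line; the grasp point (between the pads) lies 19 mm behind it; y points along the fingers, z is the direction in which the jaws open and shut, and the axes are right-handed (so a half turn about y gives the same grasp; the last joint's range is limited). The gripper opens to 88 mm and grips with 3 to 60 N. Pads are 18 mm wide; open, the fingers measure 123 mm over their backs; the gripper's body (75 mm by 187 mm) begins 45 mm behind the grasp point.
Start: joints at [1.045, 0.181, 1.607, -0, 1.354, -0.206], TCP at [180.755, 545.865, 238.714] pointing down, gripper open.
Joint ranges: [-2.99, 2.99], [-0.89, 2.07], [0.3, 2.58], [-1.14, 4.28], [0, 2.63], [-3.12, 3.12]. Speed limits (rad/s): [2.57, 2.57, 3.01, 3.14, 3.14, 3.14].

## Interface

Orientations are given as a unit quaternion [w, x, y, z].
In Python, from station import manip, capture, camera_model gives the robot as it stands.
- The arm moves only by the shell command python3 -m pendant 'ROWS' [OPENING] [FORCE]. ROWS is JSON, a list of rows, each an object of numbers: "dx", "dy", "dz": the shift along the tool's x, y, z in mm; "rx", "ry", "rz": the turn, a rotation vector about the tool's x, y, z in rad. In form: [{"dx": .., "dy": .., "dz": .., "rx": .., "ry": .., "rz": ..}, ...]. A call has 1 to 20 rows; each row is the pose to reach, as a shift and turn from the pose measured when the call began, along the tool's axes at that moment; what a row does not reach only later rows make up. A row lasts 1/8 s, in which the tool goes at most 62.5 mm and 10.7 degrees, less where a joint would pass 70% of its speed; a pose out of reach is approached as far as the arm can. A call with a gripper value outside its range is refused whole. OPENING is the finger opening in mm, from 0 to 88.1, set as the call begins (- or left out, the last holds). The fingers move at their own pace and stop on an object; FORCE is the grip in N (left out, the last holds). Time passes only in rows, so rows that repeat a pose let the fingers close. It gives the time, the measured TCP pose, the force and the opening at its end, in the units of the state.
- manip.sense(): the state, without advancing time (a new reading comes with each control period).
- capture(name): name is "scene" or "top" or "wrist"; returns (picture, depth): 400x640x3 uint8, blue, green, red; 400x640 float32, mm along the optical axis (not along the pixel's ray), 0 where there is no reading.
- camera_model(name): a dict with "intrinsics" (3x3 intrinsics, pixels), "D" ([k1, k2, p1, p2, k3] as OpenCV has them; the pictures are not rectified), "xyz" and "orientation" of the camera in the world. Camera axes: x right, y down, z forward; pixel columns grow to the right and rows downward; lengths in mm; the calibration is good to about 2 mm. A picture is of the moment at which its call begins: read the wrist's pose just before it. camera_model takes no time and is no camera call; for the wrist camera it gives the pose at the moment of the call.
- manip.sign_off(): hands the job in, once; it reports no verdict.
The state is a dict: "time": time; "joint_positions": joint angles; "joint_vel": joint speeds; "joint_torque": joint torques, N m; "position": TCP position; "orientation": TCP orientation; "force": force on the tool from outside, world axes, zero at the start; "moment": the same for the moment, N m; "opening": finger opening in mm.
Only numpy, scipy, OpenCV 4.12 (cv2) and the standard library are available. Lean on these libraries where they do the work, as an engineer would, in place of code of your own. Each camera call takes 0.05 s, during which the arm holds its last target. There are 200 camera calls.

## Working session

There is one attempt and no reset: what is moved stays moved. The work goes in short steps, Python scripts to look and compute and a shell command to move; the robot and the scene stay as the last step left them, time stands still between calls to the robot, and variables do not carry over. Pictures are saved under pics/ and viewed, about 8 in all and at most 12, crops included, and the job is handed in when it is done.

```bash
ls; mkdir -p pics; python3 - <<'E'
from station import manip,capture,camera_model
import cv2,numpy as np
s=manip.sense();print({k:np.round(v,3).tolist() for k,v in s.items()})
ims=[]
for n in("scene","top"):
    p,d=capture(n);cv2.imwrite(f"pics/{n}0.png",p);np.save(f"pics/{n}0.npy",d)
    m=camera_model(n);print(n,{k:np.round(v,4).tolist() for k,v in m.items()})
E
```

```text
pics
{'time': 0.0, 'joint_positions': [1.045, 0.182, 1.608, 0.0, 1.354, -0.206], 'joint_vel': [-0.001, -0.001, 0.001, 0.0, -0.0, 0.002], 'joint_torque': [-0.001, -43.389, -34.184, 0.07, 0.039, -0.0], 'position': [180.472, 545.41, 237.833], 'orientation': [-0.698, 0.699, -0.113, 0.112], 'force': [-0.837, 0.168, -0.293], 'moment': [-0.037, -0.053, 0.011], 'opening': 88.338}
scene {'intrinsics': [[519.2712, 0.0, 322.6203], [0.0, 519.2712, 198.6322], [0.0, 0.0, 1.0]], 'D': [-0.1215, 0.0, 0.0, 0.0, 0.0], 'xyz': [1193.4639, 47.7168, 1076.7772], 'orientation': [-0.1902, 0.6424, 0.7117, -0.2113]}
top {'intrinsics': [[380.2863, 0.0, 315.6399], [0.0, 380.2863, 200.132], [0.0, 0.0, 1.0]], 'D': [-0.0169, 0.0, 0.0, 0.0, 0.0], 'xyz': [391.8544, 9.8707, 970.8072], 'orientation': [-0.0494, 0.7058, -0.7033, 0.0692]}
```

View pics/scene0.png

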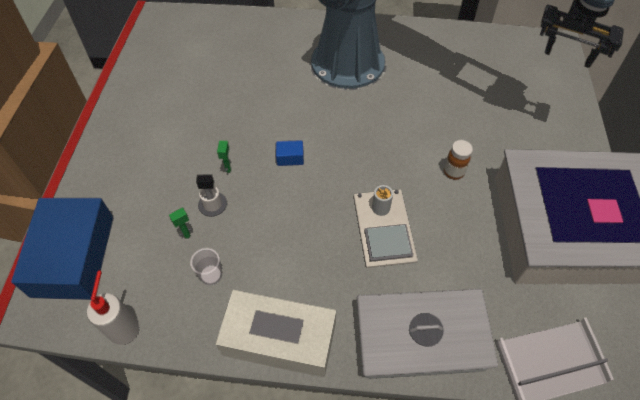

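View pics/top0.png

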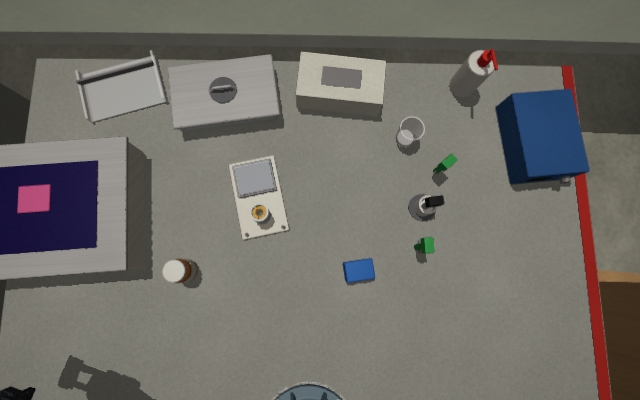

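The scene view shows the black spindle head at (205,182), standing in the cup at (210,203). It also shows the boss at (383,197), green decoys at (223,150) and (180,217), the jar at (458,160), the beaker at (206,265) and the tip box at (290,153). In the top view the spindle is at (434,201) and the boss at (260,213).

```bash
cat > h.py <<'E'
from station import manip,capture,camera_model
import cv2,numpy as np
from scipy.spatial.transform import Rotation as R
def rot(q): return R.from_quat([q[1],q[2],q[3],q[0]])
def ray(m,uv):
    K=np.array(m["intrinsics"]);p=cv2.undistortPoints(np.array(uv,float).reshape(-1,1,2),K,np.array(m["D"])).reshape(-1,2)
    d=np.c_[p,np.ones(len(p))]; return np.array(m["xyz"]),d@rot(m["orientation"]).as_matrix().T
def plane(m,uv,z):
    o,d=ray(m,uv); return o+d*((z-o[2])/d[:,2])[:,None]
def dep(m,uv,D):
    o,d=ray(m,uv); return o+d*np.asarray(D).reshape(-1,1)
def cloud(m,D):
    v,u=np.mgrid[:400,:640]; P=dep(m,np.stack([u,v],-1).reshape(-1,2),D.reshape(-1)).reshape(400,640,3); P[D==0]=np.nan; return P
E
python3 - <<'E'
from h import *
for n,roi in(("top",dict(sp=(405,185,450,225),boss=(245,200,276,226),g1=(410,232,440,258),g2=(428,150,460,180),plate=(225,150,292,242),bk=(395,115,428,150))),("scene",dict(sp=(190,168,232,216),boss=(368,180,398,218),g1=(212,138,236,176),g2=(168,205,195,240)))):
    m=camera_model(n);im=cv2.imread(f"pics/{n}0.png").astype(int);P=cloud(m,np.load(f"pics/{n}0.npy"))
    for k,(a,b,c,d) in roi.items():
        p=P[b:d,a:c].reshape(-1,3);q=im[b:d,a:c].reshape(-1,3)
        if k=="sp":
            M=(q.max(1)<45)&(p[:,2]>85)
        elif k[0]=="g":M=(q[:,1]>q[:,2]+30)&(p[:,2]>20)
        elif k=="plate":M=(p[:,2]>4)&(p[:,2]<20)
        else:M=p[:,2]>60
        s=p[M];print(n,k,len(s),np.round(np.nanmedian(s,0),1),"min",np.round(s.min(0),1),"max",np.round(s.max(0),1))
        t=s[s[:,2]>s[:,2].max()-8];
        r=cv2.minAreaRect((s if k=="plate" else t)[:,:2].astype(np.float32));print("   topface",np.round(t.mean(0),1),"rect",np.round(r[0],1),np.round(r[1],1),round(r[2],1))
E
```

```text
top sp 166 [ 537.2 -288.   111.5] min [ 525.7 -310.2   85.7] max [ 549.3 -273.7  116.3]
   topface [ 538. -292.  112.] rect [ 538.1 -292.6] [20.9 34.1] 7.8
top boss 249 [514.5 120.1  74.4] min [492.2  98.   61.2] max [536.1 139.7  81.5]
   topface [514.4 119.6  77.5] rect [514.4 119.6] [43.5 40.2] 0.8
top g1 212 [ 436.2 -267.8  103.9] min [ 420.2 -284.    20.2] max [ 452.4 -261.1  109.7]
   topface [ 436.4 -272.9  105. ] rect [ 436.3 -273.1] [32.1 21.8] 0.3
top g2 186 [ 632.6 -327.8  103.6] min [ 617.3 -349.1   20.7] max [ 653.3 -312.8  109. ]
   topface [ 635.1 -332.   104.6] rect [ 635.5 -332.5] [20.4 36.9] 43.1
top plate 2094 [531.1 119.9  11.9] min [450.5  49.9   4. ] max [685.8 212.5  20. ]
   topface [536.6 124.7  13.8] rect [568.6 130.4] [159.9 234.1] 88.5
top bk 222 [ 732.2 -258.1   72.4] min [ 696.4 -287.3   60.2] max [ 759.5 -224.1   79. ]
   topface [ 727.8 -255.7   74.3] rect [ 728.  -255.4] [61.1 63. ] 88.4
scene sp 187 [ 548.3 -291.3  108.9] min [ 531.7 -310.3   85.4] max [ 554.9 -274.7  116.2]
   topface [ 543.5 -292.7  112. ] rect [ 542.6 -293. ] [20.4 33.3] 12.5
scene boss 290 [516.6 118.4  73.4] min [493.4  96.7  60.3] max [539.8 140.1  82.7]
   topface [517.  117.7  77.6] rect [516.6 117.7] [46.4 42. ] 0.2
scene g1 203 [ 444.7 -272.5  101.8] min [ 420.7 -286.    22.5] max [ 457.8 -261.7  109.9]
   topface [ 440.9 -273.2  105.2] rect [ 439.3 -274.2] [35.7 22.3] 4.6
scene g2 289 [ 642.1 -330.6   98.6] min [ 622.6 -353.4   21.2] max [ 656.2 -314.3  108.8]
   topface [ 638.3 -333.2  104.5] rect [ 637.9 -333.5] [23.5 34.1] 37.0
```

```bash
cat >> h.py <<'E'
def plan(p,yaw):
    """shift and turn (tool axes) from measured pose to TCP p, pointing down, tool x at yaw (deg)"""
    s=manip.sense();T=rot(s["orientation"]);c,n=np.cos(np.radians(yaw)),np.sin(np.radians(yaw))
    x=np.array([c,n,0]);y=np.array([0,0,-1.]);G=R.from_matrix(np.c_[x,y,np.cross(x,y)])
    print("shift",np.round(T.inv().apply(np.array(p)-s["position"]),1),"rv",np.round((T.inv()*G).as_rotvec(),3),"deg",round(np.degrees((T.inv()*G).magnitude()),1))
def st():
    s=manip.sense();M=rot(s["orientation"]).as_matrix()
    print("t",round(s["time"],2),"p",np.round(s["position"],1),"yawx",round(np.degrees(np.arctan2(M[1,0],M[0,0])),1),"down",np.round(M[:,1],3),"q",np.round(s["joint_positions"],3),"F",np.round(s["force"],1),"M",np.round(s["moment"],2),"op",round(s["opening"],1))
E
python3 - <<'E'
from h import *
st()
m=camera_model("top")
c=plane(m,[(230,162),(243,239),(272,156),(288,230)],12)
print(np.round(c,1)); 
for a,b in((1,0),(3,2)): d=c[b]-c[a];print(np.degrees(np.arctan2(d[1],d[0])))
print(np.round(plane(m,[(434,201),(260,213)],100),1))
for y in(100,-80): plan([540,-292,200],y)
m=camera_model("wrist");print(m["xyz"],np.round(rot(m["orientation"]).as_matrix(),2))
E
```

```text
t 0.1 p [180.5 545.4 237.9] yawx -18.3 down [-0.001 -0.001 -1.   ] q [ 1.045  0.181  1.608 -0.     1.354 -0.206] F [ 0.5 -0.9  0.3] M [-0.01 -0.01  0.01] op 87.7
[[653.3 204.9  12. ]
 [454.8 164.8  12. ]
 [670.4  96.8  12. ]
 [477.8  52.6  12. ]]
11.415459707890749
12.917037655036308
[[ 539.2 -292.4  100. ]
 [ 508.8  113.6  100. ]]
shift [ 604.5   38.8 -681.9] rv [ 1.000e-03 -2.065e+00 -2.000e-03] deg 118.3
shift [ 604.5   38.8 -681.9] rv [2.000e-03 1.076e+00 1.000e-03] deg 61.7
[109.79885897 569.26113725 383.55693775] [[ 0.31  0.91  0.27]
 [ 0.95 -0.3  -0.09]
 [-0.    0.29 -0.96]]
```

```bash
python3 -m pendant '[{"dx":604,"dy":30,"dz":-682,"ry":1.076},{"dx":604,"dy":30,"dz":-682,"ry":1.076},{"dx":604,"dy":30,"dz":-682,"ry":1.076},{"dx":604,"dy":30,"dz":-682,"ry":1.076},{"dx":604,"dy":30,"dz":-682,"ry":1.076},{"dx":604,"dy":30,"dz":-682,"ry":1.076},{"dx":604,"dy":30,"dz":-682,"ry":1.076},{"dx":604,"dy":30,"dz":-682,"ry":1.076},{"dx":604,"dy":30,"dz":-682,"ry":1.076},{"dx":604,"dy":30,"dz":-682,"ry":1.076},{"dx":604,"dy":30,"dz":-682,"ry":1.076},{"dx":604,"dy":30,"dz":-682,"ry":1.076},{"dx":604,"dy":30,"dz":-682,"ry":1.076},{"dx":604,"dy":30,"dz":-682,"ry":1.076},{"dx":604,"dy":30,"dz":-682,"ry":1.076},{"dx":604,"dy":30,"dz":-682,"ry":1.076},{"dx":604,"dy":30,"dz":-682,"ry":1.076},{"dx":604,"dy":30,"dz":-682,"ry":1.076}]' 60
python3 - <<'E'
from h import *
st();m=camera_model("wrist");p,d=capture("wrist");cv2.imwrite("pics/w1.png",p)
P=cloud(m,d);M=(p.max(2)<50)&(P[...,2]>90)&(abs(P[...,0]-540)<40)&(abs(P[...,1]+292)<40)
t=P[M&(P[...,2]>106)];print(len(t),t.mean(0),np.percentile(t[:,2],[5,50,95]))
r=cv2.minAreaRect(t[:,:2].astype(np.float32));print(r)
E
```

```text
t 0.1 p [180.5 545.4 237.9] yawx -18.3 down [-0.001 -0.001 -1.   ] q [ 1.045  0.181  1.608 -0.     1.354 -0.206] F [ 0.5 -0.9  0.3] M [-0.01 -0.01  0.01] op 87.7invalid input at $[0]: expected keys dx, dy, dz, rx, ry, rz
<stdin>:4: RuntimeWarning: Mean of empty slice.
  ret = um.true_divide(
Traceback (most recent call last):
IndexError: index -1 is out of bounds for axis 0 with size 0
```

View pics/w1.png

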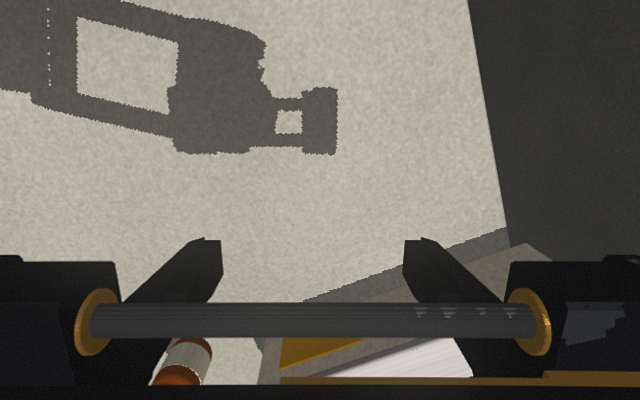

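The move was refused because every row needs all six keys. The picture is still from the start pose and shows only bench and shadow, with the fingertips at (210,245) and (410,245).

```bash
python3 -m pendant '[{"dx":604,"dy":30,"dz":-682,"rx":0,"ry":1.076,"rz":0},{"dx":604,"dy":30,"dz":-682,"rx":0,"ry":1.076,"rz":0},{"dx":604,"dy":30,"dz":-682,"rx":0,"ry":1.076,"rz":0},{"dx":604,"dy":30,"dz":-682,"rx":0,"ry":1.076,"rz":0},{"dx":604,"dy":30,"dz":-682,"rx":0,"ry":1.076,"rz":0},{"dx":604,"dy":30,"dz":-682,"rx":0,"ry":1.076,"rz":0},{"dx":604,"dy":30,"dz":-682,"rx":0,"ry":1.076,"rz":0},{"dx":604,"dy":30,"dz":-682,"rx":0,"ry":1.076,"rz":0},{"dx":604,"dy":30,"dz":-682,"rx":0,"ry":1.076,"rz":0},{"dx":604,"dy":30,"dz":-682,"rx":0,"ry":1.076,"rz":0},{"dx":604,"dy":30,"dz":-682,"rx":0,"ry":1.076,"rz":0},{"dx":604,"dy":30,"dz":-682,"rx":0,"ry":1.076,"rz":0},{"dx":604,"dy":30,"dz":-682,"rx":0,"ry":1.076,"rz":0},{"dx":604,"dy":30,"dz":-682,"rx":0,"ry":1.076,"rz":0},{"dx":604,"dy":30,"dz":-682,"rx":0,"ry":1.076,"rz":0},{"dx":604,"dy":30,"dz":-682,"rx":0,"ry":1.076,"rz":0},{"dx":604,"dy":30,"dz":-682,"rx":0,"ry":1.076,"rz":0},{"dx":604,"dy":30,"dz":-682,"rx":0,"ry":1.076,"rz":0}]' 60
python3 - <<'E'
from h import *
st();m=camera_model("wrist");p,d=capture("wrist");cv2.imwrite("pics/w2.png",p);np.save("pics/w2.npy",d)
P=cloud(m,d);M=(p.max(2)<60)&(P[...,2]>90)&(abs(P[...,0]-540)<40)&(abs(P[...,1]+292)<40)
t=P[M&(P[...,2]>106)&(P[...,2]<120)];print(len(t))
if len(t):
  print(t.mean(0),np.percentile(t[:,2],[5,50,95]));print(cv2.minAreaRect(t[:,:2].astype(np.float32)))
E
```

```text
time: 2.4
position: [539.3, -290.4, 208.9]
orientation: [-0.542, 0.542, -0.454, 0.454]
force: [1.0, -0.6, 0.7]
opening: 60.0
t 2.4 p [ 539.3 -290.4  208.9] yawx -79.9 down [-0.001 -0.001 -1.   ] q [-6.870e-01  2.900e-01  1.537e+00 -1.000e-03  1.315e+00 -8.630e-01] F [ 1.  -0.6  0.7] M [-0.09 -0.01  0.01] op 60.0
1222
[ 539.48864603 -292.68287732  111.73274603] [110.33331562 111.80644277 112.96427735]
((539.8468017578125, -293.81695556640625), (21.754112243652344, 35.8106689453125), 7.0493574142456055)
```

View pics/w2.png

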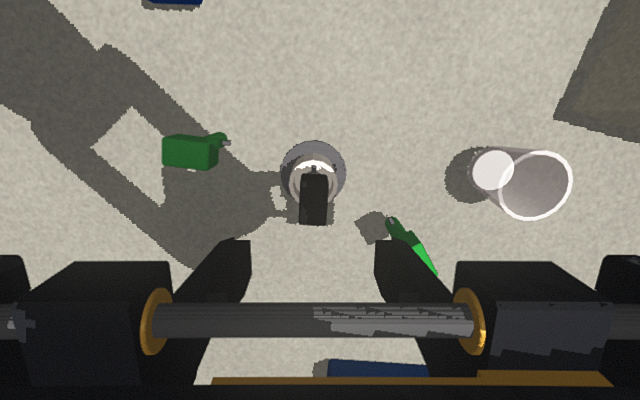

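The wrist view shows the black head at (313,200), upright in the cup and centred between the fingers. The green decoys are at (192,152) and (412,245). The measured top face is 21.8 x 35.8 mm, which matches the given size, and its top is at z = 112.

```bash
python3 -c "
from h import *
plan([539.8,-293.5,77.5],-83)"
```

```text
shift [  2.9 131.5  -0. ] rv [0.001 0.054 0.001] deg 3.1
```

```bash
python3 -m pendant '[{"dx":2.9,"dy":40,"dz":0,"rx":0,"ry":0.054,"rz":0},{"dx":2.9,"dy":80,"dz":0,"rx":0,"ry":0.054,"rz":0},{"dx":2.9,"dy":110,"dz":0,"rx":0,"ry":0.054,"rz":0},{"dx":2.9,"dy":131,"dz":0,"rx":0,"ry":0.054,"rz":0},{"dx":2.9,"dy":131,"dz":0,"rx":0,"ry":0.054,"rz":0}]' 60
python3 -m pendant '[{"dx":0,"dy":0,"dz":0,"rx":0,"ry":0,"rz":0},{"dx":0,"dy":0,"dz":0,"rx":0,"ry":0,"rz":0},{"dx":0,"dy":0,"dz":0,"rx":0,"ry":0,"rz":0},{"dx":0,"dy":0,"dz":0,"rx":0,"ry":0,"rz":0},{"dx":0,"dy":0,"dz":0,"rx":0,"ry":0,"rz":0},{"dx":0,"dy":0,"dz":0,"rx":0,"ry":0,"rz":0}]' 10 40
python3 -c "
from h import *
st()"
```

```text
time: 3.08
position: [539.0, -292.4, 76.8]
orientation: [-0.529, 0.53, -0.469, 0.467]
force: [-1.2, 0.3, -0.3]
opening: 60.3
time: 3.82
position: [539.3, -292.6, 77.2]
orientation: [-0.529, 0.53, -0.469, 0.468]
force: [-1.0, 0.6, 3.6]
opening: 21.6
t 3.83 p [ 539.3 -292.6   77.2] yawx -83.0 down [-0.002  0.    -1.   ] q [-6.900e-01  4.500e-01  1.616e+00 -1.000e-03  1.078e+00 -8.120e-01] F [-1.   0.6  3.6] M [-0.05  0.14 -0.04] op 21.6
```

```bash
python3 -m pendant '[{"dx":0,"dy":-10,"dz":0,"rx":0,"ry":0,"rz":0},{"dx":0,"dy":-30,"dz":0,"rx":0,"ry":0,"rz":0},{"dx":0,"dy":-55,"dz":0,"rx":0,"ry":0,"rz":0},{"dx":0,"dy":-85,"dz":0,"rx":0,"ry":0,"rz":0},{"dx":0,"dy":-112,"dz":0,"rx":0,"ry":0,"rz":0},{"dx":0,"dy":-125,"dz":0,"rx":0,"ry":0,"rz":0},{"dx":0,"dy":-125,"dz":0,"rx":0,"ry":0,"rz":0}]'
python3 -c "
from h import *
st();plan([521,89,202],-78)"
```

```text
time: 4.7
position: [540.0, -293.0, 203.6]
orientation: [-0.529, 0.53, -0.468, 0.469]
force: [0.1, 0.4, -2.4]
opening: 21.6
t 4.7 p [ 540.  -293.   203.6] yawx -83.0 down [-0.    -0.001 -1.   ] q [-6.890e-01  2.980e-01  1.537e+00 -1.000e-03  1.306e+00 -8.120e-01] F [ 0.1  0.4 -2.4] M [-0.06  0.07 -0.04] op 21.6
shift [-381.4    1.2   28. ] rv [ 0.001 -0.086  0.001] deg 5.0
```

```bash
python3 -m pendant '[{"dx":-25,"dy":0,"dz":2,"rx":0,"ry":-0.01,"rz":0},{"dx":-65,"dy":0,"dz":5,"rx":0,"ry":-0.02,"rz":0},{"dx":-110,"dy":0,"dz":8,"rx":0,"ry":-0.03,"rz":0},{"dx":-160,"dy":0,"dz":12,"rx":0,"ry":-0.04,"rz":0},{"dx":-210,"dy":0,"dz":16,"rx":0,"ry":-0.05,"rz":0},{"dx":-260,"dy":0,"dz":20,"rx":0,"ry":-0.06,"rz":0},{"dx":-305,"dy":0,"dz":23,"rx":0,"ry":-0.07,"rz":0},{"dx":-345,"dy":0,"dz":26,"rx":0,"ry":-0.086,"rz":0},{"dx":-370,"dy":0,"dz":28,"rx":0,"ry":-0.086,"rz":0},{"dx":-381,"dy":0,"dz":28,"rx":0,"ry":-0.086,"rz":0},{"dx":-381,"dy":0,"dz":28,"rx":0,"ry":-0.086,"rz":0},{"dx":-381,"dy":0,"dz":28,"rx":0,"ry":-0.086,"rz":0}]'
python3 - <<'E'
from h import *
st();m=camera_model("wrist");p,d=capture("wrist");cv2.imwrite("pics/w3.png",p);np.save("pics/w3.npy",d)
P=cloud(m,d);near=(np.hypot(P[...,0]-515,P[...,1]-118)<32)
t=P[near&(P[...,2]>70)&(P[...,2]<90)];print(len(t),t.mean(0),np.percentile(t[:,2],[5,50,95]));print(cv2.minEnclosingCircle(t[:,:2].astype(np.float32)))
E
```

```text
time: 6.2
position: [520.9, 87.9, 202.9]
orientation: [-0.549, 0.55, -0.445, 0.445]
force: [0.5, -1.0, -0.4]
opening: 21.6
t 6.2 p [520.9  87.9 202.9] yawx -78.1 down [-0.001 -0.002 -1.   ] q [-0.057  0.113  1.759 -0.002  1.27  -0.265] F [ 0.5 -1.  -0.4] M [-0.06  0.08  0.04] op 21.6
1476 [515.70051731 118.71604752  75.72893698] [70.69291463 77.05337158 78.71206165]
((515.769287109375, 118.60581970214844), 22.398534774780273)
```

View pics/w3.png

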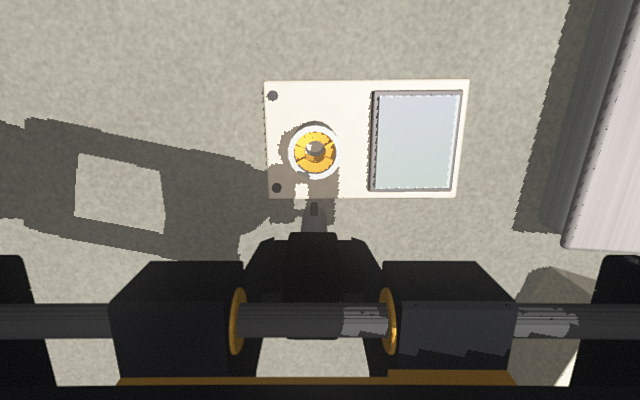

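The wrist view shows the boss at (314,151) with its brass ramps. The base plate runs from (264,81) to (469,80) along its long side. The held spindle hangs at (314,215), clear of the boss.

```bash
python3 - <<'E'
from h import *
m=camera_model("wrist");p=cv2.imread("pics/w3.png");d=np.load("pics/w3.npy");P=cloud(m,d)
c=plane(m,[(264,81),(469,80),(268,197),(455,197)],12)
print(np.round(c,1))
for a,b in((0,1),(2,3)):e=c[b]-c[a];print(np.degrees(np.arctan2(e[1],e[0])),np.hypot(*e[:2]))
near=(np.hypot(P[...,0]-521,P[...,1]-88)<25)
for a,b in((125,140),(140,152),(152,165)):
    t=P[near&(P[...,2]>a)&(P[...,2]<b)]
    if len(t): print(a,len(t),t.mean(0),t.min(0),t.max(0))
x=cv2.resize(p[120:250,230:400],None,fx=4,fy=4,interpolation=cv2.INTER_CUBIC);cv2.imwrite("pics/w3c.png",x)
E
```

```text
[[456.5 165.9  12. ]
 [648.3 207.1  12. ]
 [479.8  52.1  12. ]
 [673.8  93.2  12. ]]
12.118163434519309 196.12711969985514
11.946132424277804 198.27163450933853
125 4 [523.10320742  90.91622031 139.17502633] [514.25561976  86.58915146 138.37798702] [527.64017285  93.32903099 139.66090325]
140 94 [520.94040663  91.3418215  146.15817602] [513.97679086  84.52128882 140.15129415] [529.66260011  94.09202071 151.98746638]
152 247 [519.93176828  94.40471731 159.25330378] [513.74849536  84.38369374 152.24891652] [528.8808158  101.73311459 164.93170586]
```

View pics/w3c.png

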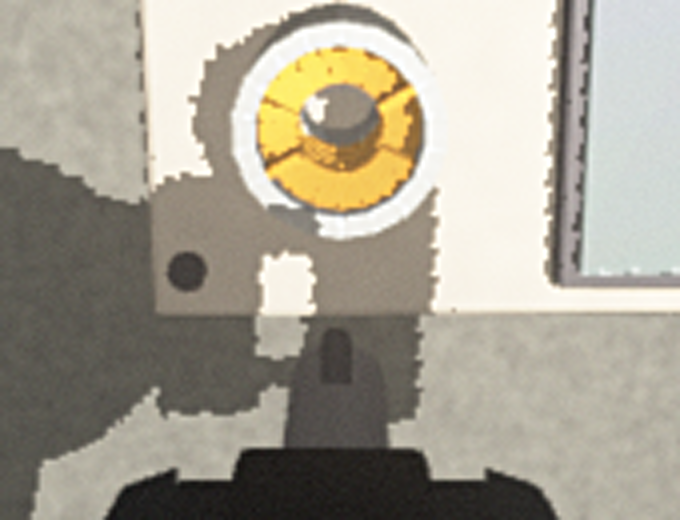

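The crop shows the spindle hanging upright with its pin end at crop (336,340), in line with the boss at crop (337,130). The slots run left to right along the plate. The spindle axis is about 1.4 mm along tool +x from the TCP.

```bash
python3 -c "
from h import *
plan([515.4,120.0,160],-78)"
```

```text
shift [-32.8  42.9   1.2] rv [ 0.001 -0.002  0.001] deg 0.1
```

```bash
python3 -m pendant '[{"dx":-12,"dy":0,"dz":0.5,"rx":0,"ry":0,"rz":0},{"dx":-26,"dy":2,"dz":1.2,"rx":0,"ry":0,"rz":0},{"dx":-32.8,"dy":14,"dz":1.2,"rx":0,"ry":0,"rz":0},{"dx":-32.8,"dy":30,"dz":1.2,"rx":0,"ry":0,"rz":0},{"dx":-32.8,"dy":43,"dz":1.2,"rx":0,"ry":0,"rz":0},{"dx":-32.8,"dy":43,"dz":1.2,"rx":0,"ry":0,"rz":0},{"dx":-32.8,"dy":43,"dz":1.2,"rx":0,"ry":0,"rz":0}]'
python3 - <<'E'
from h import *
st();plan([515.4,120.0,128],-78)
m=camera_model("wrist");p,d=capture("wrist");x=cv2.resize(p[100:260,220:420],None,fx=3.5,fy=3.5,interpolation=cv2.INTER_CUBIC);cv2.imwrite("pics/w4c.png",x)
E
```

```text
time: 7.12
position: [515.7, 119.8, 160.0]
orientation: [-0.549, 0.55, -0.445, 0.446]
force: [0.4, 0.6, -2.1]
opening: 21.7
t 7.12 p [515.7 119.8 160. ] yawx -78.1 down [-0.001 -0.001 -1.   ] q [ 0.005  0.167  1.793 -0.002  1.183 -0.202] F [ 0.4  0.6 -2.1] M [-0.06  0.02  0.06] op 21.7
shift [-0.3 32.  -0.2] rv [ 0.001 -0.002  0.001] deg 0.1
```

View pics/w4c.png

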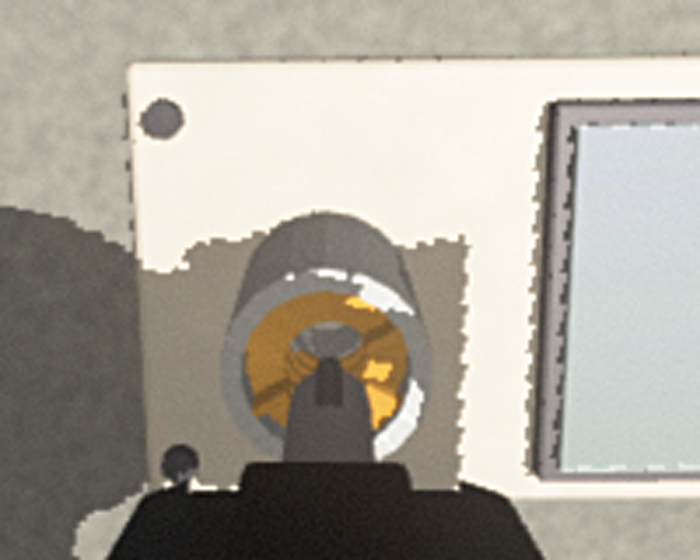

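The spindle now stands over the boss, with its foot at crop (328,370) and the boss centred at crop (327,370). I'll lower it in small steps.

```bash
python3 -m pendant '[{"dx":-0.2,"dy":6,"dz":0,"rx":0,"ry":0,"rz":0},{"dx":-0.2,"dy":11,"dz":0,"rx":0,"ry":0,"rz":0},{"dx":-0.2,"dy":15,"dz":0,"rx":0,"ry":0,"rz":0},{"dx":-0.2,"dy":18,"dz":0,"rx":0,"ry":0,"rz":0},{"dx":-0.2,"dy":21,"dz":0,"rx":0,"ry":0,"rz":0},{"dx":-0.2,"dy":21,"dz":0,"rx":0,"ry":0,"rz":0}]'
python3 -c "
from h import *
st()"
```

```text
time: 7.92
position: [515.7, 120.0, 139.0]
orientation: [-0.549, 0.55, -0.445, 0.446]
force: [-0.2, 0.2, -1.1]
opening: 21.7
t 7.92 p [515.7 120.  139. ] yawx -78.1 down [-0.    -0.001 -1.   ] q [ 0.005  0.195  1.807 -0.002  1.14  -0.202] F [-0.2  0.2 -1.1] M [-0.03  0.05  0.06] op 21.7
```

```bash
python3 -m pendant '[{"dx":0,"dy":5,"dz":0,"rx":0,"ry":0,"rz":0},{"dx":0,"dy":10,"dz":0,"rx":0,"ry":0,"rz":0},{"dx":0,"dy":13,"dz":0,"rx":0,"ry":0,"rz":0},{"dx":0,"dy":15,"dz":0,"rx":0,"ry":0,"rz":0},{"dx":0,"dy":15,"dz":0,"rx":0,"ry":0,"rz":0}]'
python3 -m pendant '[{"dx":0,"dy":1,"dz":0,"rx":0,"ry":0,"rz":0},{"dx":0,"dy":2,"dz":0,"rx":0,"ry":0,"rz":0},{"dx":0,"dy":2,"dz":0,"rx":0,"ry":0,"rz":0}]'
python3 -c "
from h import *
st()"
```

```text
time: 8.55
position: [515.6, 119.9, 123.9]
orientation: [-0.549, 0.55, -0.445, 0.446]
force: [0.7, -0.2, -1.9]
opening: 21.7
time: 8.93
position: [515.6, 119.9, 121.9]
orientation: [-0.549, 0.55, -0.445, 0.446]
force: [0.2, -1.1, -1.9]
opening: 21.5
t 8.93 p [515.6 119.9 121.9] yawx -78.1 down [-0.001 -0.001 -1.   ] q [ 0.005  0.219  1.818 -0.002  1.105 -0.202] F [ 0.2 -1.1 -1.9] M [-0.07  0.08  0.02] op 21.5
```

```bash
python3 -m pendant '[{"dx":0,"dy":0.7,"dz":0,"rx":0,"ry":0,"rz":0},{"dx":0,"dy":1,"dz":0,"rx":0,"ry":0,"rz":0},{"dx":0,"dy":1,"dz":0,"rx":0,"ry":0,"rz":0}]'
python3 -m pendant '[{"dx":0,"dy":0.7,"dz":0,"rx":0,"ry":0,"rz":0},{"dx":0,"dy":1,"dz":0,"rx":0,"ry":0,"rz":0},{"dx":0,"dy":1,"dz":0,"rx":0,"ry":0,"rz":0}]'
python3 -m pendant '[{"dx":0,"dy":0.7,"dz":0,"rx":0,"ry":0,"rz":0},{"dx":0,"dy":1,"dz":0,"rx":0,"ry":0,"rz":0},{"dx":0,"dy":1,"dz":0,"rx":0,"ry":0,"rz":0}]'
```

```text
time: 9.3
position: [515.5, 119.9, 120.8]
orientation: [-0.548, 0.55, -0.445, 0.446]
force: [-0.4, -0.6, -2.1]
opening: 21.8
time: 9.68
position: [515.5, 119.9, 119.8]
orientation: [-0.548, 0.55, -0.445, 0.446]
force: [0.3, 0.9, -2.9]
opening: 21.7
time: 10.05
position: [515.5, 119.9, 118.7]
orientation: [-0.548, 0.55, -0.445, 0.446]
force: [0.1, -0.1, -1.8]
opening: 21.8
```

```bash
python3 -m pendant '[{"dx":0,"dy":0.7,"dz":0,"rx":0,"ry":0,"rz":0},{"dx":0,"dy":1,"dz":0,"rx":0,"ry":0,"rz":0},{"dx":0,"dy":1,"dz":0,"rx":0,"ry":0,"rz":0}]'
python3 -m pendant '[{"dx":0,"dy":0.7,"dz":0,"rx":0,"ry":0,"rz":0},{"dx":0,"dy":1,"dz":0,"rx":0,"ry":0,"rz":0},{"dx":0,"dy":1,"dz":0,"rx":0,"ry":0,"rz":0}]'
python3 -c "
from h import *
st()"
```

```text
time: 10.42
position: [515.7, 120.0, 118.3]
orientation: [-0.549, 0.55, -0.445, 0.446]
force: [-2.1, -0.3, 6.1]
opening: 21.4
time: 10.8
position: [515.9, 120.0, 118.2]
orientation: [-0.549, 0.55, -0.445, 0.446]
force: [-4.4, 0.4, 8.7]
opening: 21.6
t 10.8 p [515.9 120.  118.2] yawx -78.1 down [-0.    -0.002 -1.   ] q [ 0.005  0.225  1.82  -0.002  1.097 -0.202] F [-4.4  0.4  8.7] M [-0.12  0.89 -0.05] op 21.6
```

```bash
python3 -m pendant '[{"dx":0,"dy":0.4,"dz":-0.12,"rx":0,"ry":-0.087,"rz":0},{"dx":0.05,"dy":0.1,"dz":-0.25,"rx":0,"ry":-0.175,"rz":0},{"dx":0.05,"dy":-0.2,"dz":-0.36,"rx":0,"ry":-0.262,"rz":0},{"dx":0.1,"dy":-0.5,"dz":-0.48,"rx":0,"ry":-0.349,"rz":0},{"dx":0.1,"dy":-0.5,"dz":-0.48,"rx":0,"ry":-0.349,"rz":0}]'
python3 -c "
from h import *
st()"
python3 -m pendant '[{"dx":0,"dy":0.4,"dz":-0.12,"rx":0,"ry":-0.087,"rz":0},{"dx":0.05,"dy":0.1,"dz":-0.25,"rx":0,"ry":-0.175,"rz":0},{"dx":0.05,"dy":-0.2,"dz":-0.36,"rx":0,"ry":-0.262,"rz":0},{"dx":0.1,"dy":-0.5,"dz":-0.48,"rx":0,"ry":-0.349,"rz":0},{"dx":0.1,"dy":-0.5,"dz":-0.48,"rx":0,"ry":-0.349,"rz":0}]'
python3 -c "
from h import *
st()"
```

```text
time: 11.42
position: [515.7, 119.5, 119.4]
orientation: [-0.618, 0.619, -0.343, 0.344]
force: [-2.9, -1.0, 6.7]
opening: 21.6
t 11.43 p [515.7 119.5 119.4] yawx -58.0 down [ 0.    -0.002 -1.   ] q [ 0.005  0.222  1.82  -0.002  1.099 -0.552] F [-2.9 -1.   6.7] M [-0.32  0.64 -0.03] op 21.6
time: 12.05
position: [515.5, 118.9, 120.5]
orientation: [-0.668, 0.669, -0.23, 0.231]
force: [-2.6, -0.9, 6.6]
opening: 21.7
t 12.05 p [515.5 118.9 120.5] yawx -38.0 down [ 0.001 -0.003 -1.   ] q [ 0.004  0.22   1.82  -0.003  1.1   -0.903] F [-2.6 -0.9  6.6] M [-0.28  0.54  0.03] op 21.7
```

```bash
python3 -m pendant '[{"dx":0,"dy":0.4,"dz":-0.12,"rx":0,"ry":-0.087,"rz":0},{"dx":0.05,"dy":0.1,"dz":-0.25,"rx":0,"ry":-0.175,"rz":0},{"dx":0.05,"dy":-0.2,"dz":-0.36,"rx":0,"ry":-0.262,"rz":0},{"dx":0.1,"dy":-0.5,"dz":-0.48,"rx":0,"ry":-0.349,"rz":0},{"dx":0.1,"dy":-0.5,"dz":-0.48,"rx":0,"ry":-0.349,"rz":0}]'
python3 -m pendant '[{"dx":0,"dy":0.4,"dz":-0.12,"rx":0,"ry":-0.087,"rz":0},{"dx":0.05,"dy":0.2,"dz":-0.25,"rx":0,"ry":-0.175,"rz":0},{"dx":0.05,"dy":0.2,"dz":-0.25,"rx":0,"ry":-0.175,"rz":0}]'
python3 -c "
from h import *
st()"
```

```text
time: 12.68
position: [515.6, 118.1, 121.6]
orientation: [-0.697, 0.7, -0.11, 0.111]
force: [-2.9, -1.5, 5.8]
opening: 21.8
time: 13.05
position: [515.5, 118.0, 121.4]
orientation: [-0.704, 0.706, -0.048, 0.05]
force: [-0.3, 0.6, 2.0]
opening: 21.2
t 13.05 p [515.5 118.  121.4] yawx -8.0 down [ 0.001 -0.003 -1.   ] q [ 0.002  0.218  1.821 -0.003  1.101 -1.428] F [-0.3  0.6  2. ] M [0.04 0.26 0.03] op 21.2
```

```bash
python3 -m pendant '[{"dx":0,"dy":0.5,"dz":-0.06,"rx":0,"ry":-0.044,"rz":0},{"dx":0,"dy":0.6,"dz":-0.12,"rx":0,"ry":-0.087,"rz":0},{"dx":0,"dy":0.6,"dz":-0.12,"rx":0,"ry":-0.087,"rz":0}]'
python3 -m pendant '[{"dx":0,"dy":0.5,"dz":-0.06,"rx":0,"ry":-0.044,"rz":0},{"dx":0,"dy":0.6,"dz":-0.12,"rx":0,"ry":-0.087,"rz":0},{"dx":0,"dy":0.6,"dz":-0.12,"rx":0,"ry":-0.087,"rz":0}]'
python3 -c "
from h import *
st()"
```

```text
time: 13.42
position: [515.6, 117.9, 120.8]
orientation: [-0.706, 0.708, -0.018, 0.02]
force: [-1.3, 0.0, 1.7]
opening: 21.5
time: 13.8
position: [515.4, 117.9, 119.8]
orientation: [-0.706, 0.708, 0.012, -0.011]
force: [-0.5, -0.4, -0.7]
opening: 21.6
t 13.8 p [515.4 117.9 119.8] yawx 1.8 down [ 0.001 -0.003 -1.   ] q [ 0.002  0.22   1.822 -0.003  1.098 -1.599] F [-0.5 -0.4 -0.7] M [ 0.15  0.01 -0.03] op 21.6
```

```bash
python3 -m pendant '[{"dx":0,"dy":0.3,"dz":-0.06,"rx":0,"ry":-0.044,"rz":0},{"dx":0,"dy":0.6,"dz":-0.12,"rx":0,"ry":-0.087,"rz":0},{"dx":0,"dy":1.2,"dz":-0.2,"rx":0,"ry":-0.14,"rz":0},{"dx":0,"dy":1.2,"dz":-0.2,"rx":0,"ry":-0.14,"rz":0}]'
python3 -m pendant '[{"dx":0,"dy":0.7,"dz":0,"rx":0,"ry":0,"rz":0},{"dx":0,"dy":1.4,"dz":0,"rx":0,"ry":0,"rz":0},{"dx":0,"dy":1.4,"dz":0,"rx":0,"ry":0,"rz":0}]'
python3 -m pendant '[{"dx":0,"dy":0.7,"dz":0,"rx":0,"ry":0,"rz":0},{"dx":0,"dy":1.4,"dz":0,"rx":0,"ry":0,"rz":0},{"dx":0,"dy":1.4,"dz":0,"rx":0,"ry":0,"rz":0}]'
python3 -c "
from h import *
st()"
```

```text
time: 14.3
position: [515.3, 117.6, 118.3]
orientation: [-0.704, 0.706, 0.06, -0.059]
force: [-0.6, 0.3, -1.7]
opening: 21.5
time: 14.68
position: [515.2, 117.6, 116.7]
orientation: [-0.704, 0.706, 0.06, -0.059]
force: [-0.2, -0.2, -1.7]
opening: 21.5
time: 15.05
position: [515.1, 117.6, 115.3]
orientation: [-0.704, 0.706, 0.06, -0.059]
force: [-0.1, 0.0, -1.1]
opening: 21.9
t 15.05 p [515.1 117.6 115.3] yawx 9.7 down [ 0.001 -0.003 -1.   ] q [ 1.000e-03  2.270e-01  1.825e+00 -3.000e-03  1.090e+00 -1.736e+00] F [-0.1  0.  -1.1] M [-0.01  0.01 -0.04] op 21.9
```

```bash
python3 -m pendant '[{"dx":0,"dy":0.5,"dz":0,"rx":0,"ry":0,"rz":0},{"dx":0,"dy":1,"dz":0,"rx":0,"ry":0,"rz":0},{"dx":0,"dy":1,"dz":0,"rx":0,"ry":0,"rz":0}]'
python3 -m pendant '[{"dx":0,"dy":0.5,"dz":0,"rx":0,"ry":0,"rz":0},{"dx":0,"dy":1,"dz":0,"rx":0,"ry":0,"rz":0},{"dx":0,"dy":1,"dz":0,"rx":0,"ry":0,"rz":0}]'
python3 -m pendant '[{"dx":0,"dy":0.5,"dz":0,"rx":0,"ry":0,"rz":0},{"dx":0,"dy":0.8,"dz":0,"rx":0,"ry":0,"rz":0},{"dx":0,"dy":0.8,"dz":0,"rx":0,"ry":0,"rz":0}]'
python3 -c "
from h import *
st()"
```

```text
time: 15.42
position: [515.1, 117.6, 114.2]
orientation: [-0.704, 0.706, 0.06, -0.059]
force: [0.3, -1.1, -2.1]
opening: 21.6
time: 15.8
position: [515.2, 117.6, 113.4]
orientation: [-0.704, 0.706, 0.06, -0.059]
force: [-0.3, -0.4, -0.1]
opening: 21.7
time: 16.18
position: [515.5, 117.6, 113.2]
orientation: [-0.704, 0.706, 0.06, -0.059]
force: [-1.4, -0.1, 4.6]
opening: 21.4
t 16.18 p [515.5 117.6 113.2] yawx 9.7 down [ 0.001 -0.003 -1.   ] q [ 1.000e-03  2.300e-01  1.826e+00 -3.000e-03  1.085e+00 -1.736e+00] F [-1.4 -0.1  4.6] M [0.05 0.39 0.01] op 21.4
```

The pin has dropped: z fell 8 mm from the crest to a firm floor at 9.7° yaw, near the 12° slot line. Next I turn it forward.

```bash
python3 -m pendant '[{"dx":-0.4,"dy":-0.3,"dz":0.3,"rx":0,"ry":0,"rz":0},{"dx":-0.4,"dy":0,"dz":0.5,"rx":0,"ry":0.14,"rz":0},{"dx":-0.4,"dy":0.5,"dz":0.7,"rx":0,"ry":0.26,"rz":0},{"dx":-0.3,"dy":0.9,"dz":0.9,"rx":0,"ry":0.39,"rz":0},{"dx":-0.2,"dy":1.4,"dz":1.1,"rx":0,"ry":0.52,"rz":0},{"dx":-0.2,"dy":1.4,"dz":1.1,"rx":0,"ry":0.52,"rz":0}]'
python3 -c "
from h import *
st()"
```

```text
time: 16.92
position: [515.1, 118.6, 111.7]
orientation: [-0.695, 0.697, -0.122, 0.124]
force: [-0.7, -0.0, 0.1]
opening: 21.4
t 16.93 p [515.1 118.6 111.7] yawx -20.1 down [ 0.001 -0.003 -1.   ] q [ 0.003  0.232  1.827 -0.003  1.082 -1.215] F [-0.7 -0.   0.1] M [-0.04  0.06 -0.01] op 21.4
```

Turning is free, with almost no force. I'll continue 60° per call.

```bash
python3 -m pendant '[{"dx":0,"dy":0.55,"dz":0.25,"rx":0,"ry":0.175,"rz":0},{"dx":0.1,"dy":1.1,"dz":0.5,"rx":0,"ry":0.349,"rz":0},{"dx":0.2,"dy":1.65,"dz":0.7,"rx":0,"ry":0.524,"rz":0},{"dx":0.3,"dy":2.2,"dz":0.9,"rx":0,"ry":0.698,"rz":0},{"dx":0.5,"dy":2.8,"dz":1.07,"rx":0,"ry":0.873,"rz":0},{"dx":0.7,"dy":3.3,"dz":1.2,"rx":0,"ry":1.047,"rz":0},{"dx":0.7,"dy":3.3,"dz":1.2,"rx":0,"ry":1.047,"rz":0}]'
python3 -c "
from h import *
st()"
```

```text
time: 17.8
position: [515.9, 119.7, 108.4]
orientation: [-0.542, 0.543, -0.453, 0.455]
force: [-1.0, 0.8, 2.0]
opening: 21.7
t 17.8 p [515.9 119.7 108.4] yawx -79.8 down [ 0.001 -0.003 -1.   ] q [ 0.005  0.239  1.825 -0.003  1.076 -0.171] F [-1.   0.8  2. ] M [ 0.14  0.33 -0.02] op 21.7
```

```bash
python3 -m pendant '[{"dx":0,"dy":0.5,"dz":0.25,"rx":0,"ry":0.175,"rz":0},{"dx":0.1,"dy":1.0,"dz":0.5,"rx":0,"ry":0.349,"rz":0},{"dx":0.2,"dy":1.55,"dz":0.7,"rx":0,"ry":0.524,"rz":0},{"dx":0.3,"dy":2.1,"dz":0.9,"rx":0,"ry":0.698,"rz":0},{"dx":0.5,"dy":2.7,"dz":1.07,"rx":0,"ry":0.873,"rz":0},{"dx":0.7,"dy":3.2,"dz":1.2,"rx":0,"ry":1.047,"rz":0},{"dx":0.7,"dy":3.2,"dz":1.2,"rx":0,"ry":1.047,"rz":0}]'
python3 -c "
from h import *
st()"
```

```text
time: 18.68
position: [517.4, 119.5, 105.2]
orientation: [-0.245, 0.245, -0.663, 0.664]
force: [-0.6, 2.1, 1.7]
opening: 21.2
t 18.68 p [517.4 119.5 105.2] yawx -139.5 down [ 0.001 -0.002 -1.   ] q [ 0.005  0.247  1.824 -0.002  1.07   0.87 ] F [-0.6  2.1  1.7] M [ 0.33  0.2  -0.03] op 21.2
```

```bash
python3 -m pendant '[{"dx":0,"dy":0.5,"dz":0.25,"rx":0,"ry":0.175,"rz":0},{"dx":0.1,"dy":1.0,"dz":0.5,"rx":0,"ry":0.349,"rz":0},{"dx":0.2,"dy":1.55,"dz":0.7,"rx":0,"ry":0.524,"rz":0},{"dx":0.3,"dy":2.1,"dz":0.9,"rx":0,"ry":0.698,"rz":0},{"dx":0.5,"dy":2.7,"dz":1.07,"rx":0,"ry":0.873,"rz":0},{"dx":0.7,"dy":3.2,"dz":1.2,"rx":0,"ry":1.047,"rz":0},{"dx":0.7,"dy":3.2,"dz":1.2,"rx":0,"ry":1.047,"rz":0}]'
python3 -c "
from h import *
st()"
```

```text
time: 19.55
position: [517.8, 118.0, 102.0]
orientation: [0.117, -0.118, -0.697, 0.698]
force: [0.6, 0.9, 0.4]
opening: 21.8
t 19.55 p [517.8 118.  102. ] yawx 160.9 down [ 0.001 -0.002 -1.   ] q [ 0.002  0.252  1.826 -0.003  1.063  1.907] F [0.6 0.9 0.4] M [ 0.19  0.02 -0.01] op 21.8
```

The first 209° forward is done and matches the lead: z fell 11.2 mm against 11.6 expected. Now I regrip by opening, turning back 180° in place and closing, centred on the spindle axis.

```bash
python3 -m pendant '[{"dx":0,"dy":0,"dz":0,"rx":0,"ry":0,"rz":0},{"dx":0,"dy":0,"dz":0,"rx":0,"ry":0,"rz":0},{"dx":0,"dy":0,"dz":0,"rx":0,"ry":0,"rz":0},{"dx":0,"dy":0,"dz":0,"rx":0,"ry":0,"rz":0},{"dx":0,"dy":0,"dz":0,"rx":0,"ry":0,"rz":0},{"dx":1.3,"dy":0,"dz":0,"rx":0,"ry":0,"rz":0}]' 62
python3 -c "
from h import *
st()"
python3 -m pendant '[{"dx":0,"dy":0,"dz":0,"rx":0,"ry":-0.17,"rz":0},{"dx":0,"dy":0,"dz":0,"rx":0,"ry":-0.34,"rz":0},{"dx":0,"dy":0,"dz":0,"rx":0,"ry":-0.52,"rz":0},{"dx":0,"dy":0,"dz":0,"rx":0,"ry":-0.7,"rz":0},{"dx":0,"dy":0,"dz":0,"rx":0,"ry":-0.87,"rz":0},{"dx":0,"dy":0,"dz":0,"rx":0,"ry":-1.05,"rz":0},{"dx":0,"dy":0,"dz":0,"rx":0,"ry":-1.22,"rz":0},{"dx":0,"dy":0,"dz":0,"rx":0,"ry":-1.4,"rz":0},{"dx":0,"dy":0,"dz":0,"rx":0,"ry":-1.571,"rz":0},{"dx":0,"dy":0,"dz":0,"rx":0,"ry":-1.571,"rz":0}]'
python3 -m pendant '[{"dx":0,"dy":0,"dz":0,"rx":0,"ry":-0.17,"rz":0},{"dx":0,"dy":0,"dz":0,"rx":0,"ry":-0.34,"rz":0},{"dx":0,"dy":0,"dz":0,"rx":0,"ry":-0.52,"rz":0},{"dx":0,"dy":0,"dz":0,"rx":0,"ry":-0.7,"rz":0},{"dx":0,"dy":0,"dz":0,"rx":0,"ry":-0.87,"rz":0},{"dx":0,"dy":0,"dz":0,"rx":0,"ry":-1.05,"rz":0},{"dx":0,"dy":0,"dz":0,"rx":0,"ry":-1.22,"rz":0},{"dx":0,"dy":0,"dz":0,"rx":0,"ry":-1.4,"rz":0},{"dx":0,"dy":0,"dz":0,"rx":0,"ry":-1.571,"rz":0},{"dx":0,"dy":0,"dz":0,"rx":0,"ry":-1.571,"rz":0}]'
python3 - <<'E'
from h import *
st();plan([516.5,118.4,102],-19.1)
m=camera_model("wrist");p,d=capture("wrist");P=cloud(m,d);cv2.imwrite("pics/w5.png",cv2.resize(p[120:380,170:470],None,fx=2.5,fy=2.5))
M=(p.max(2)<60)&(P[...,2]>110)&(P[...,2]<160)&(np.hypot(P[...,0]-516,P[...,1]-118)<25)
t=P[M];print(len(t))
if len(t)>30:
  z=np.percentile(t[:,2],60);t=t[abs(t[:,2]-z)<5];print(z,t.mean(0),cv2.minAreaRect(t[:,:2].astype(np.float32)))
E
```

```text
time: 20.3
position: [516.6, 118.5, 102.0]
orientation: [0.116, -0.118, -0.697, 0.698]
force: [0.7, -0.2, -0.2]
opening: 62.2
t 20.3 p [516.6 118.5 102. ] yawx 160.9 down [ 0.002 -0.002 -1.   ] q [ 0.003  0.249  1.828 -0.003  1.062  1.908] F [ 0.7 -0.2 -0.2] M [-0.02  0.15 -0.03] op 62.2
time: 21.55
position: [516.5, 118.5, 102.0]
orientation: [-0.41, 0.41, -0.575, 0.577]
force: [0.0, -1.0, -0.1]
opening: 61.8
time: 22.8
position: [516.5, 118.5, 102.0]
orientation: [-0.696, 0.698, -0.118, 0.12]
force: [0.3, -0.0, 0.2]
opening: 61.9
t 22.8 p [516.5 118.5 102. ] yawx -19.4 down [ 0.002 -0.002 -1.   ] q [ 0.003  0.249  1.829 -0.003  1.062 -1.228] F [ 0.3 -0.   0.2] M [-0.01  0.01  0.04] op 61.9
shift [ 0.1 -0.  -0.1] rv [ 0.002 -0.005  0.002] deg 0.3
3420
135.930546378292 [508.87050931 126.1508238  135.7642974 ] ((510.1106872558594, 126.50762939453125), (21.933740615844727, 22.102100372314453), 70.20578002929688)
```

View pics/w5.png

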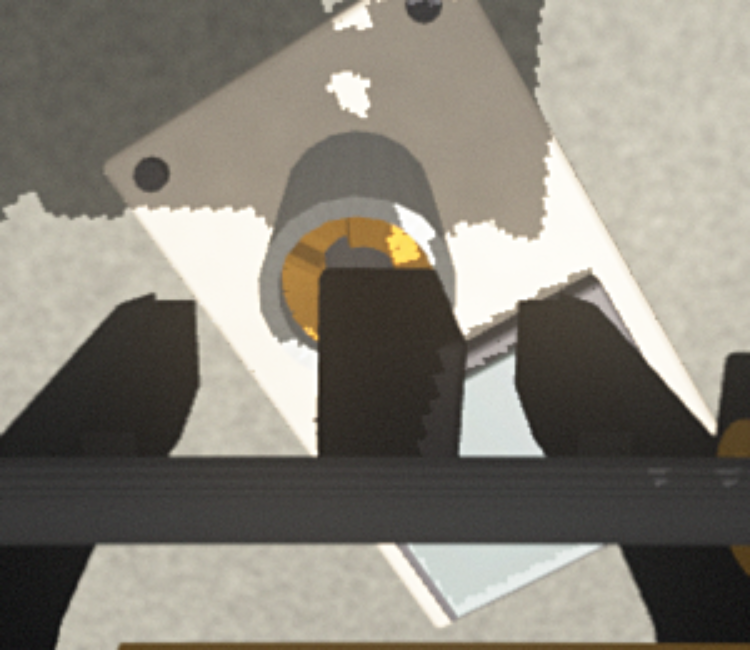

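The wrist crop shows the released head leaning a few degrees within the thread's play: its top edge runs (320–437, 270), against a finger midline of 357. I'll measure the lean along tool x before closing.

```bash
python3 - <<'E'
from h import *
m=camera_model("wrist");s=manip.sense();T=rot(s["orientation"]).inv()
p,d=capture("wrist");P=cloud(m,d)
Q=T.apply((P-np.array(s["position"])).reshape(-1,3)).reshape(400,640,3)
for r in range(226,302,8):
    c=slice(298,360);k=(p[r,c].max(1)<70)&(P[r,c,2]>95)
    q=Q[r,c][k];
    if len(q):print(r,len(q),"tool x %.1f  y %.1f..%.1f z %.1f..%.1f"%(np.median(q[:,0]),q[0,1],q[-1,1],q[:,2].min(),q[:,2].max()), "yL/M",np.round(q[::8,1],1))
E
```

```text
234 49 tool x -18.9  y -11.3..-13.0 z -6.2..14.7 yL/M [-11.3 -15.  -14.8 -14.6 -14.1 -13.3 -13. ]
242 52 tool x -19.0  y -19.2..-21.3 z -5.9..15.1 yL/M [-19.2 -22.3 -22.8 -22.5 -21.2 -22.7 -22.9]
250 55 tool x -18.8  y -22.5..-28.0 z -5.8..15.5 yL/M [-22.5 -28.6 -30.3 -30.5 -30.1 -29.1 -28.5]
258 59 tool x -17.6  y -23.4..-31.5 z -5.8..16.7 yL/M [-23.4 -35.2 -34.5 -34.9 -33.7 -32.7 -32.  -32.6]
266 56 tool x -14.5  y -27.1..-33.2 z -5.6..15.8 yL/M [-27.1 -34.  -34.9 -34.2 -33.8 -34.6 -33.4]
274 57 tool x -11.0  y -27.8..-32.8 z -5.6..16.0 yL/M [-27.8 -33.2 -34.3 -34.  -33.2 -32.7 -34.5 -32.8]
282 55 tool x -7.6  y -28.5..-33.0 z -5.6..15.7 yL/M [-28.5 -34.8 -34.3 -34.7 -34.  -34.  -32.9]
290 56 tool x -4.0  y -29.9..-32.7 z -5.6..15.9 yL/M [-29.9 -33.9 -34.3 -33.2 -34.3 -33.8 -33.2]
298 55 tool x -0.7  y -31.4..-33.1 z -5.6..15.6 yL/M [-31.4 -34.2 -34.2 -34.4 -34.6 -34.2 -34.1]
```

There is no lean along tool x: the front face holds at -18.9 over its height. The lean along the jaw direction is 5 mm at the head, which closing will straighten.

```bash
python3 -m pendant '[{"dx":-0.5,"dy":0,"dz":0,"rx":0,"ry":0,"rz":0},{"dx":-0.5,"dy":0,"dz":0,"rx":0,"ry":0,"rz":0},{"dx":-0.5,"dy":0,"dz":0,"rx":0,"ry":0,"rz":0},{"dx":-0.5,"dy":0,"dz":0,"rx":0,"ry":0,"rz":0},{"dx":-0.5,"dy":0,"dz":0,"rx":0,"ry":0,"rz":0},{"dx":-0.5,"dy":0,"dz":0,"rx":0,"ry":0,"rz":0},{"dx":-0.5,"dy":0,"dz":0,"rx":0,"ry":0,"rz":0}]' 10 40
python3 - <<'E'
from h import *
st()
m=camera_model("wrist");s=manip.sense();T=rot(s["orientation"]).inv()
p,d=capture("wrist");P=cloud(m,d)
Q=T.apply((P-np.array(s["position"])).reshape(-1,3)).reshape(400,640,3)
for r in range(226,302,16):
    k=(abs(Q[r,:,2])<13)&(Q[r,:,1]<-5)&(abs(Q[r,:,0])<20); q=Q[r][k]
    if len(q):print(r,len(q),np.round(np.median(q,0),1),q[:,2].min(),q[:,2].max())
E
```

```text
time: 23.78
position: [516.0, 118.6, 102.0]
orientation: [-0.696, 0.698, -0.119, 0.12]
force: [-0.5, 0.1, 0.4]
opening: 21.7
t 23.77 p [516.  118.6 102. ] yawx -19.4 down [ 0.002 -0.002 -1.   ] q [ 0.003  0.248  1.83  -0.003  1.062 -1.227] F [-0.5  0.1  0.4] M [-0.04 -0.04 -0.01] op 21.7
242 51 [-18.4 -21.2   0.4] -9.92095960438383 10.757270731482272
258 61 [-17.5 -33.8  -0. ] -12.739866706003351 12.671085329642079
274 68 [-11.1 -34.2   0.2] -12.727554853530512 12.974607050708324
290 73 [ -4.3 -34.4  -0. ] -12.724582436302653 12.746993489843575
```

The head is now centred in the jaws and upright. I'll turn the remaining ~152° forward.

```bash
python3 -m pendant '[{"dx":0,"dy":0.5,"dz":0,"rx":0,"ry":0.175,"rz":0},{"dx":0,"dy":1.1,"dz":0,"rx":0,"ry":0.349,"rz":0},{"dx":0,"dy":1.65,"dz":0,"rx":0,"ry":0.524,"rz":0},{"dx":0,"dy":2.2,"dz":0,"rx":0,"ry":0.698,"rz":0},{"dx":0,"dy":2.8,"dz":0,"rx":0,"ry":0.873,"rz":0},{"dx":0,"dy":3.3,"dz":0,"rx":0,"ry":1.047,"rz":0},{"dx":0,"dy":3.3,"dz":0,"rx":0,"ry":1.047,"rz":0}]'
python3 -c "
from h import *
st()"
```

```text
time: 24.7
position: [516.0, 118.6, 98.7]
orientation: [-0.544, 0.545, -0.45, 0.452]
force: [0.4, 0.5, 0.1]
opening: 21.5
t 24.7 p [516.  118.6  98.7] yawx -79.3 down [ 0.001 -0.002 -1.   ] q [ 0.003  0.253  1.831 -0.003  1.055 -0.182] F [0.4 0.5 0.1] M [-0.06  0.04  0.04] op 21.5
```

```bash
python3 -m pendant '[{"dx":0,"dy":0.5,"dz":0,"rx":0,"ry":0.175,"rz":0},{"dx":0,"dy":1.1,"dz":0,"rx":0,"ry":0.349,"rz":0},{"dx":0,"dy":1.65,"dz":0,"rx":0,"ry":0.524,"rz":0},{"dx":0,"dy":2.2,"dz":0,"rx":0,"ry":0.698,"rz":0},{"dx":0,"dy":2.8,"dz":0,"rx":0,"ry":0.873,"rz":0},{"dx":0,"dy":3.3,"dz":0,"rx":0,"ry":1.047,"rz":0},{"dx":0,"dy":3.3,"dz":0,"rx":0,"ry":1.047,"rz":0}]'
python3 -c "
from h import *
st()"
```

```text
time: 25.58
position: [516.0, 118.7, 95.4]
orientation: [-0.247, 0.247, -0.662, 0.663]
force: [-0.2, 0.4, 1.5]
opening: 21.8
t 25.57 p [516.  118.7  95.4] yawx -139.1 down [ 0.001 -0.002 -1.   ] q [ 0.003  0.259  1.833 -0.002  1.049  0.861] F [-0.2  0.4  1.5] M [ 0.04  0.17 -0.09] op 21.8
```

```bash
python3 -m pendant '[{"dx":0,"dy":0.45,"dz":0,"rx":0,"ry":0.16,"rz":0},{"dx":0,"dy":0.9,"dz":0,"rx":0,"ry":0.32,"rz":0},{"dx":0,"dy":1.4,"dz":0,"rx":0,"ry":0.47,"rz":0},{"dx":0,"dy":1.7,"dz":0,"rx":0,"ry":0.576,"rz":0},{"dx":0,"dy":1.7,"dz":0,"rx":0,"ry":0.576,"rz":0},{"dx":0,"dy":1.7,"dz":0,"rx":0,"ry":0.576,"rz":0},{"dx":0,"dy":1.7,"dz":0,"rx":0,"ry":0.576,"rz":0}]'
python3 - <<'E'
from h import *
st()
m=camera_model("wrist");s=manip.sense();T=rot(s["orientation"]).inv()
p,d=capture("wrist");P=cloud(m,d);Q=T.apply((P-np.array(s["position"])).reshape(-1,3)).reshape(400,640,3)
for r in range(234,302,16):
    k=(abs(Q[r,:,2])<13)&(Q[r,:,1]<-5)&(abs(Q[r,:,0])<20); q=Q[r][k]
    if len(q):print(r,len(q),np.round(np.median(q,0),1))
p,d=capture("scene");cv2.imwrite("pics/s6.png",cv2.resize(p[100:300,150:490],None,fx=2.3,fy=2.3))
E
```

```text
time: 26.45
position: [515.9, 118.7, 93.7]
orientation: [-0.05, 0.049, -0.705, 0.706]
force: [-0.2, 1.5, 0.1]
opening: 21.3
t 26.45 p [515.9 118.7  93.7] yawx -171.9 down [ 0.001 -0.002 -1.   ] q [ 0.003  0.261  1.834 -0.002  1.045  1.434] F [-0.2  1.5  0.1] M [ 0.01  0.19 -0.03] op 21.3
234 48 [-16.8 -12.7  -0.3]
250 57 [-16.6 -28.2   0.3]
266 64 [-12.9 -34.1   0. ]
282 70 [ -6.2 -34.2   0. ]
298 74 [  0.8 -34.1   0.1]
```

View pics/s6.png

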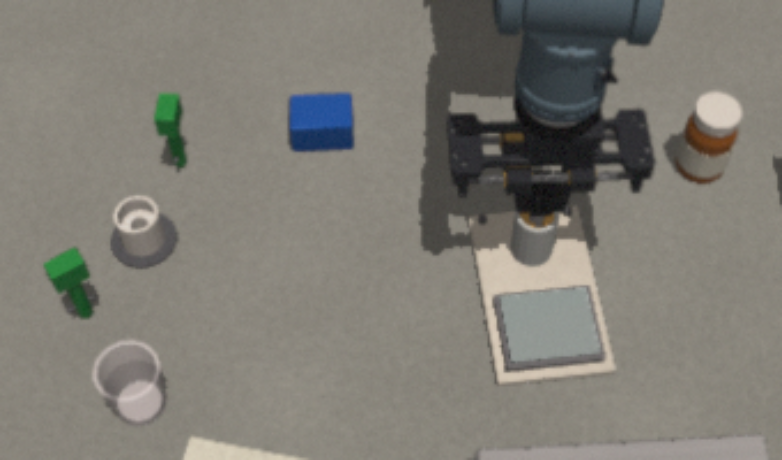

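The view shows the spindle held in the boss at (537,225), the cup empty, and the jar, beaker and tip box where they stood. Forward turn is about 361° and z fell 19.5 mm from the drop, against a 20 mm lead.

```bash
python3 -c "
from h import *
print(manip.sign_off())"
```

```text
the job is handed in; nothing more can be done
None
```

The spindle is started in the boss thread, still gripped by its head and upright, and the job is handed in after about 26.5 s of the allowed 72 s.

- **Placing:** I pulled the spindle from the cup and set it down with its pin square across the slot line. It came to rest on the ramps with about 6–9 N of contact force.
- **Backward turn:** Turning it anticlockwise about 88°, it climbed the ramps at the thread's pitch. I lowered it as it came over the slots, and it went down 8 mm without resistance to a firm floor.
- **Forward turn:** I turned it clockwise about 361° in total. Partway, at 209°, I opened the gripper, turned it back half a turn and regripped.

**Last checks:**
- The grip opening is 21.3 mm and the forces are under 2 N.
- The tool has gone down 19.5 mm since the drop (20 mm lead), which puts the pin about 26 mm below the crests.
- The head showed no measurable lean.
- The final scene picture shows the jar, beaker and tip box standing where they were.

**What disagreed:**
- My first move was refused because I left keys out of the rows; nothing moved.
- Ramp contact came about 1–2 mm lower than I had estimated.
- While released for the regrip, the spindle leaned about 4–5° within the thread's play. Closing the gripper straightened it.

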